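# Power up the lantern's lamp supply in order

### The job

Power up the magic lantern's lamp supply unit by pressing its three rocker switches over to on, each by its raised back end: first the mains (the wide rocker at the left end), then the cooling fan (the narrow rocker next to it), and last the lamp (the narrow rocker nearest the round dimmer knob). Leave all three on. Only press: leave the dimmer turned down, do not lift or shove the unit, and leave the slide, bracket, binding block and lamp housing where they are.

Things in the scene. Friction and masses are not known exactly. Their poses are not given: they have to be found in the camera images.
- unit: Lamp supply unit: grey steel case, aluminium top panel, 150 mm front to back (x), 280 wide (y), panel 60 mm above the shelf, 1.8 kg, loose on rubber feet. Origin: centre of underside; x to its back (away from the robot), y to its left. Row at x = -28: mains rocker y = 95, fan 32, lamp -25, dimmer knob -95 mm. Fuse cap at x = 45, y = -105, 8 mm high. Yaw up to 0.45 rad either way.
- mains (a joint): Mains rocker, the wide one at the left end. Hinge axis along the unit's y at unit x = -28, y = 95, z = 64 mm; white actuator 28 mm front to back, 22 wide, V top; black bezel 34 mm long, 2 mm above the panel. 0 = off (back end raised), 0.40 rad = on (back end down). Over-centre spring: snaps over at 0.2 rad and stays. Pressing the raised end takes about 4 N and 5 mm.
- fan (a joint): Cooling fan rocker, narrow, in the middle beside the mains rocker. Hinge axis along the unit's y at unit x = -28, y = 32, z = 64 mm; white actuator 28 mm front to back, 13 wide, V top; black bezel 34 mm long, 2 mm above the panel. 0 = off (back end raised), 0.40 rad = on (back end down). Over-centre spring: snaps over at 0.2 rad and stays. Pressing the raised end takes about 4 N and 5 mm.
- lamp (a joint): Lamp rocker, narrow, between the fan rocker and the dimmer knob. Hinge axis along the unit's y at unit x = -28, y = -25, z = 64 mm; white actuator 28 mm front to back, 13 wide, V top; black bezel 34 mm long, 2 mm above the panel. 0 = off (back end raised), 0.40 rad = on (back end down). Over-centre spring: snaps over at 0.2 rad and stays. Pressing the raised end takes about 4 N and 5 mm.
- mains_end (a point): Point on the top face of the mains rocker's raised back end, on its centre line, 12 mm out from the hinge axis (the end's edge is 14 mm out): press here, straight down. When off it is 69 mm above the shelf (the raised edge 70 mm); when on, 65 mm. It moves with the rocker.
- fan_end (a point): Point on the top face of the fan rocker's raised back end, on its centre line, 12 mm out from the hinge axis (the end's edge is 14 mm out): press here, straight down. When off it is 69 mm above the shelf (the raised edge 70 mm); when on, 65 mm. It moves with the rocker.
- lamp_end (a point): Point on the top face of the lamp rocker's raised back end, on its centre line, 12 mm out from the hinge axis (the end's edge is 14 mm out): press here, straight down. When off it is 69 mm above the shelf (the raised edge 70 mm); when on, 65 mm. It moves with the rocker.
- dimmer (a joint): Round black dimmer knob, 30 mm across, its top 78 mm above the shelf, at unit x = -28, y = -95 mm. Value 0 rad = turned fully down, as it starts; grows clockwise to 4.7. Leave it.
- block: Ivory-coloured celluloid slide binding block, 36 x 70 x 24 mm with a groove along its top, lying loose on the unit's panel behind the rockers (centre about unit x = 46 mm, within 25 mm of the middle). Origin: centre of its underside. Leave it.
- slide: Smoked glass slide with black bound edges, 82 x 82 x 4 mm, lying on the shelf beside the unit. Origin: centre of its underside. Leave it.
- bracket: Brass thumbscrew bracket, an L of 50 x 30 mm base and 40 mm height with a knurled screw, standing on the shelf beside the unit. Origin: centre of its base's underside. Leave it.
- housing: Tin projector lamp housing with chimney and brass condenser ring, 120 x 110 mm and 186 mm high, standing on the shelf to the right of the unit. Origin: centre of its underside. Leave it.

How it is judged:
On the way, in this order (a step that is already met when the one before it is completed fails the run):
1. the mains rocker is on, fan and lamp still off (value of joint mains above 0.3 rad and value of joint each of fan, lamp below 0.1 rad), for 0.2 s.
2. the fan rocker is on too, the lamp still off (value of joint each of mains, fan above 0.3 rad and value of joint lamp below 0.1 rad), for 0.2 s.
3. the lamp rocker is on too (value of joint each of mains, fan, lamp above 0.3 rad), for 0.2 s.
At the end, for the whole second after the job is handed in: Mains, fan and lamp rockers all past 0.3 rad (of 0.40), the dimmer under 0.3 rad, the unit at rest within 20 mm of where it stood and block, slide, bracket and housing within 25 mm of where they were (all of step 3 and value of joint dimmer below 0.3 rad and distance of unit from where it was at the start of the episode below 0.02 m and linear speed of unit below 0.02 m/s and distance of each of block, slide, bracket, housing from where it was at the start of the episode below 0.025 m); the robot touches nothing.
It fails at once if the fan or the lamp is switched on before the mains (value of joint mains below 0.2 rad and value of joint any of fan, lamp above 0.2 rad).
It fails at once if the lamp is switched on without its cooling fan (value of joint fan below 0.2 rad and value of joint lamp above 0.2 rad).
It fails at once if the dimmer is turned up (value of joint dimmer above 0.3 rad).
It fails at once if the supply unit is lifted, carried or shoved more than 20 mm (distance of unit from where it was at the start of the episode above 0.02 m).
It fails at once if the block, slide, bracket or lamp housing is lifted, carried or shoved more than 25 mm (distance of any of block, slide, bracket, housing from where it was at the start of the episode above 0.025 m).
It also fails if it takes over 38 s, if anything falls off the work surface, if the arm or the gripper's body presses on something with over 40 N, if the wrist force passes 120 N, or if a joint passes its speed limit or range.

### The arm

A 6-joint arm with a two-finger parallel gripper is mounted at the origin on the work surface. World frame = base frame: x ahead of the robot, y to its left, z up, the work surface at z = 0. Lengths are in m, angles in rad, forces in N, time in s.
With the tool pointing down it reaches from about 0.3 to 0.875 m from the base axis. Payload 4.2 kg.
Tool frame: the origin (TCP) lies midway between the tips of the shut fingers; the grasp point (between the pads) lies 19 mm behind it (r.grip_point_offset is the distance from the TCP to the grasp point, in m); x points along the fingers, y is the direction in which the jaws open and shut, and the axes are right-handed (so a half turn about x gives the same grasp; the last joint's range is limited). The gripper opens to 85 mm and grips with 20 to 120 N. Pads are 22 mm wide; open, the fingers measure 114 mm over their backs; the gripper's body (76 mm by 85 mm) begins 54 mm behind the grasp point. The pads swing forward as they close: fully open they stand 13 mm farther back than shut.
Start: joints at [-1.143, 0.32, 1.565, -0, 1.257, -0.02], TCP at [0.249, -0.518, 0.231] pointing down, gripper open.
Joint ranges: [-3.11, 3.11], [-0.84, 2.01], [0.21, 2.61], [-1.34, 4.49], [0.05, 2.63], [-2.56, 2.56]. Speed limits (rad/s): [2.57, 2.57, 3.14, 3.14, 3.14, 3.14].

### API

Orientations are given as a unit quaternion [w, x, y, z].
In Python, from rig import r, imaging, order gives the robot as it stands. The module is installed in compiled form; this text tells all that it offers.
- The arm moves only by the tool servo_tool, never from a script. Its argument "plan" is a list of rows, each a list of 4 numbers: the shift along the tool's x, y, z in cm, then the turn about the tool's x in rad. In form: [[dx, dy, dz, spin], ...]. A call has 1 to 20 rows; each row shifts and turns the commanded pose from where the row before left it, along the tool's axes as they then stand; what a row does not reach is not made up. A row lasts 1/8 s, in which the tool goes at most 62.5 mm and 10.7 degrees, less where a joint would pass 70% of its speed; a pose out of reach is approached as far as the arm can. A call is refused whole if a number of a shift passes 6.25 or a number of a turn 0.188, either way. A call with a gripper value outside its range is refused whole. "jaw" is the finger opening in cm, from 0 to 8.54, set as the call begins (left out, the last holds). The fingers move at their own pace and stop on an object; the grip force is fixed at half the most. Time passes only in rows, so rows that do not move let the fingers close. It gives the time, the measured TCP pose, the force and the opening at its end, in the units of the state.
- r.sense(): the state, without advancing time (a new reading comes with each control period).
- imaging.snapshot(name): name is "side" or "top"; returns a dict with "frame" (480x640x3 uint8, blue, green, red), "fx", "fy", "cx", "cy" (pixels), "world_to_cam" (4x4, takes a point from world to camera coordinates). Camera axes: x right, y down, z forward; pixel columns grow to the right and rows downward; lengths in m; the calibration is good to about 2 mm. A picture is of the moment at which its call begins. There is no depth.
- order.job_done(): hands the job in, once; it reports no verdict.
The state is a dict: "t": time; "qpos": joint angles; "joint_vel": joint speeds; "effort": joint torques, N m; "ee_pos": TCP position; "tcp_rot": TCP orientation; "contact_force": force on the tool from outside, world axes, zero at the start; "ft_torque": the same for the moment, N m; "width": opening from 0.0 (shut) to 1.0 (fully open).
Only numpy, scipy, OpenCV 4.12 (cv2) and the standard library are available. Lean on these libraries where they do the work, as an engineer would, in place of code of your own. Each camera call takes 0.05 s, during which the arm holds its last target.

## Working session

There is one attempt and no reset: what is moved stays moved. The work goes in short steps, Python scripts to look and compute and a tool call to move; the robot and the scene stay as the last step left them, time stands still between calls to the robot, and variables do not carry over. Pictures are saved under pics/ and viewed, and the job is handed in when it is done.

Besides the shell and the picture viewer there is one more tool, called after "Request:" as name(argument=value, ...), one argument or row to a line, values as JSON. servo_tool: Moves the arm, as the interface text tells. Its arguments: {"type":"object","properties":{"plan":{"type":"array","items":{"type":"array","items":{"type":"number"}}},"jaw":{"type":"number"}},"required":["plan"]}

```bash
mkdir -p pics; python3 - <<'E'
from rig import r, imaging
import cv2,json,numpy as np
s=r.sense();print(s)
for n in("top","side"):
    d=imaging.snapshot(n);cv2.imwrite(f"pics/{n}0.png",d["frame"])
    np.savez(f"{n}.npz",**{k:np.array(v) for k,v in d.items()})
    print(n,d["fx"],d["cx"],d["cy"],np.round(d["world_to_cam"],4).tolist())
E
```

```text
{'t': 0.0, 'qpos': array([-1.14298456e+00,  3.20303499e-01,  1.56568836e+00,  4.64191143e-06,
        1.25740739e+00, -1.99781475e-02]), 'joint_vel': array([-0.00013851, -0.00200235,  0.00111372,  0.00021493, -0.00088341,
       -0.00034077]), 'effort': array([-3.17136994e-05, -4.15527499e+01, -2.34163445e+01,  9.66395100e-05,
        8.14206374e-03,  2.29828402e-06]), 'ee_pos': array([ 0.24877265, -0.51786157,  0.23047198]), 'tcp_rot': array([-0.15637187, -0.68932945, -0.15762349,  0.68958508]), 'contact_force': array([ 0.51384869,  0.37354515, -1.16291088]), 'ft_torque': array([0.0027823 , 0.01639545, 0.02528763]), 'width': 0.9993531186146183}
top 573.5250162685954 315.88912654533135 228.82217872661977 [[-0.012, -0.9999, 0.0102, -0.0656], [-0.9907, 0.0105, -0.1356, 0.616], [0.1354, -0.0117, -0.9907, 1.2201], [0.0, 0.0, 0.0, 1.0]]
side 524.2416228068743 313.95333563268304 235.8357886779331 [[-0.8019, -0.5973, 0.0159, 0.4508], [-0.4476, 0.5829, -0.6782, 0.3481], [0.3958, -0.5509, -0.7347, 0.8905], [0.0, 0.0, 0.0, 1.0]]
```

View pics/top0.png

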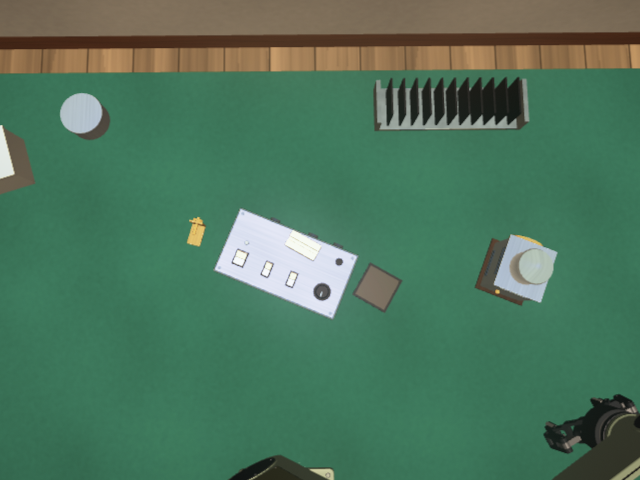

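View pics/side0.png

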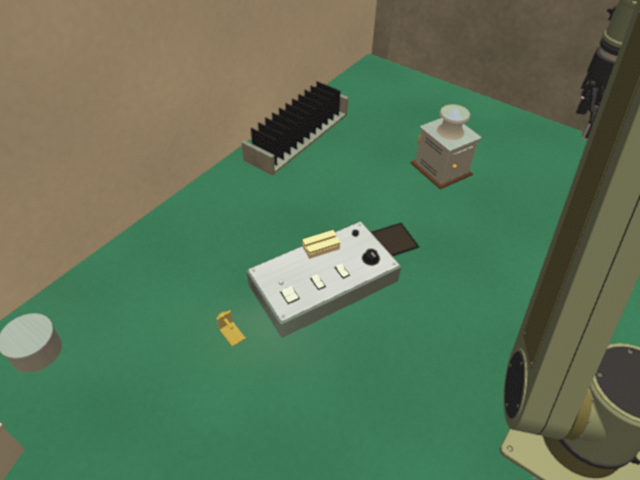

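Both views show the unit clearly: panel in the top view spans about (215-357, 209-318), with the rockers near (240,258), (267,269), (292,279) and the knob at (322,291). I'll enlarge both views.

```bash
python3 - <<'E'
import cv2
t=cv2.imread("pics/top0.png")[200:325,205:370];cv2.imwrite("pics/tc.png",cv2.resize(t,None,fx=4.8,fy=4.8,interpolation=cv2.INTER_CUBIC))
t=cv2.imread("pics/side0.png")[215:340,240:405];cv2.imwrite("pics/sc.png",cv2.resize(t,None,fx=4.8,fy=4.8,interpolation=cv2.INTER_CUBIC))
E
```

```text
(no output)
```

View pics/tc.png

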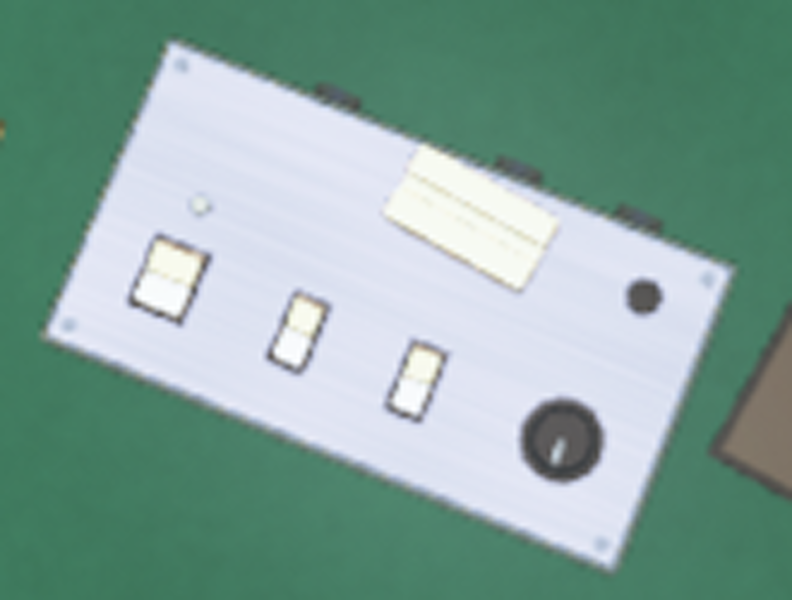

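View pics/sc.png

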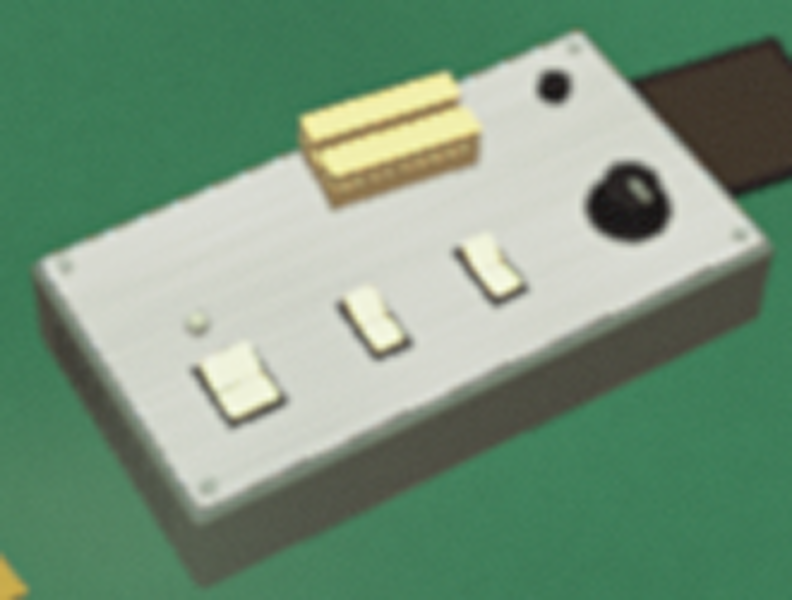

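```bash
cat > h.py <<'E'
import numpy as np
from scipy.optimize import least_squares
def load(n): return np.load(n+".npz")
def proj(d,P):
    P=np.atleast_2d(P);W=d["world_to_cam"];c=P@W[:3,:3].T+W[:3,3]
    return np.c_[d["fx"]*c[:,0]/c[:,2]+d["cx"],d["fy"]*c[:,1]/c[:,2]+d["cy"]]
def uw(p,U):
    x,y,a=p;c,s=np.cos(a),np.sin(a);U=np.atleast_2d(U)
    return np.c_[x+c*U[:,0]-s*U[:,1],y+s*U[:,0]+c*U[:,1],U[:,2]]
E
python3 - <<'E'
from h import *
U=np.array([[75,140,60],[75,-140,60],[-75,-140,60],[-75,140,60],[-28,95,64],[-28,32,64],[-28,-25,64]])/1e3
T=np.array([[173,41],[734,268],[614,571],[45,338],[169,279],[298,332],[416,381]])
S=np.array([[38,266],[580,33],[770,245],[200,518],[240,383],[374,320],[491,268]])
T=(T+.5)/4.8-.5+[205,200];S=(S+.5)/4.8-.5+[240,215]
for use in ("t","s","ts"):
    def f(p):
        o=[]
        if "t" in use:o.append(proj(load("top"),uw(p,U))-T)
        if "s" in use:o.append(proj(load("side"),uw(p,U))-S)
        return np.vstack(o).ravel()
    q=least_squares(f,[.55,.05,-.4]);print(use,q.x.round(4));print(q.fun.reshape(-1,2).round(1).tolist())
p=q.x;np.save("p.npy",p)
E=np.array([[-16,95,69],[-16,32,69],[-16,-25,69],[-28,-95,78]])/1e3
print(uw(p,E).round(4))
# current tool axes
from rig import r
from scipy.spatial.transform import Rotation as R
s=r.sense();w=s["tcp_rot"];M=R.from_quat([w[1],w[2],w[3],w[0]]).as_matrix();print(M.round(3),s["t"])
E
```

```text
t [ 0.5402 -0.0069 -0.3981]
[[-1.0, -1.6], [1.6, -0.6], [0.7, 1.5], [-1.9, 0.3], [0.0, 0.1], [0.2, 0.1], [0.3, -0.0]]
s [ 0.5402 -0.0036 -0.3956]
[[-2.1, -1.0], [0.2, -1.8], [1.9, -0.3], [-0.6, 1.2], [0.1, 0.3], [0.3, 0.4], [0.2, 0.0]]
ts [ 0.5404 -0.0054 -0.3968]
[[-1.8, -1.7], [0.9, -0.7], [0.1, 1.4], [-2.6, 0.3], [-0.7, 0.1], [-0.4, 0.1], [-0.4, -0.1], [-1.5, -1.7], [0.7, -2.2], [2.3, -0.8], [-0.1, 0.5], [0.6, -0.4], [0.7, -0.2], [0.7, -0.5]]
[[ 0.5623  0.0884  0.069 ]
 [ 0.538   0.0303  0.069 ]
 [ 0.516  -0.0222  0.069 ]
 [ 0.4778 -0.0822  0.078 ]]
[[-0.001  0.433 -0.901]
 [ 0.001 -0.901 -0.433]
 [-1.    -0.002 -0.   ]] 0.1
```

Request:
servo_tool(
  jaw=0,
  plan=[
    [0, 0, 0, 0.169],
    [0, 0, 0, 0.169],
    [0, 0, 0, 0.169],
    [0, 0, 0, 0.169],
    [0, 0, 0, 0.168],
    [0, 0, 0, 0],
    [0, 0, 0, 0],
  ],
)

```text
t: 0.98
ee_pos: [0.2489, -0.5182, 0.2311]
tcp_rot: [0.138, -0.693, 0.138, 0.694]
contact_force: [0.2, 0.6, 0.5]
width: -0.002
```

```bash
cat > st.py <<'E'
from h import *
from rig import r
from scipy.spatial.transform import Rotation as R
def go(name,z,off=12):
    s=r.sense();w=s["tcp_rot"];M=R.from_quat([w[1],w[2],w[3],w[0]]).as_matrix()
    p=np.load("p.npy");y={"mains":95,"fan":32,"lamp":-25}[name]
    t=uw(p,np.array([-28+off,y,0])/1e3)[0];t[2]=z
    print(name,"t",s["t"],"pos",s["ee_pos"].round(4),"F",s["contact_force"].round(1),"w",round(s["width"],3))
    print("target",t.round(4),"tool shift cm",(M.T@(t-s["ee_pos"])*100).round(2))
    print("zdir",M[:,2].round(4),"xdir",M[:,0].round(4),"spin needed",round(float(((np.arctan2(M[1,2],M[0,2])-(p[2]+np.pi))+np.pi)%(2*np.pi)-np.pi),4),"q",s["qpos"].round(2))
import sys
if __name__=="__main__": go(sys.argv[1],float(sys.argv[2]),float(sys.argv[3]) if len(sys.argv)>3 else 12)
E
python3 st.py mains .11
```

```text
mains t 0.975 pos [ 0.2489 -0.5182  0.2311] F [0.2 0.6 0.5] w -0.002
target [0.5623 0.0884 0.11  ] tool shift cm [ 12.12 -68.04  -5.67]
zdir [-9.234e-01  3.838e-01  4.000e-04] xdir [-2.e-04  4.e-04 -1.e+00] spin needed 0.0029 q [-1.14  0.32  1.56 -0.    1.26  0.82]
```

Request:
servo_tool(
  plan=[
    [0, -4, -0.33, 0],
    [0, -4, -0.33, 0],
    [0, -4, -0.33, 0],
    [0, -4, -0.33, 0],
    [0, -4, -0.33, 0],
    [0, -4, -0.33, 0],
    [0, -4, -0.33, 0],
    [0, -4, -0.33, 0],
    [0, -4, -0.33, 0],
    [0, -4, -0.33, 0],
    [0, -4, -0.33, 0],
    [0, -4, -0.33, 0],
    [0, -4, -0.33, 0],
    [0, -4, -0.33, 0],
    [0, -4, -0.33, 0],
    [0, -4, -0.33, 0],
    [0, -4, -0.33, 0],
    [0, 0, 0, 0],
    [0, 0, 0, 0],
  ],
)

```text
t: 3.35
ee_pos: [0.5627, 0.087, 0.231]
tcp_rot: [0.138, -0.693, 0.139, 0.694]
contact_force: [-0.7, -0.3, 0.8]
width: 0.001
```

```bash
python3 st.py mains .1
```

```text
mains t 3.35 pos [0.5627 0.087  0.231 ] F [-0.7 -0.3  0.8] w 0.001
target [0.5623 0.0884 0.1   ] tool shift cm [13.1  -0.14  0.08]
zdir [-9.230e-01  3.849e-01  6.000e-04] xdir [-9.e-04 -7.e-04 -1.e+00] spin needed 0.0017 q [ 0.13  0.31  1.58 -0.    1.25  2.1 ]
```

Request:
servo_tool(
  plan=[
    [2.3, -0.14, 0.08, 0],
    [2.4, 0, 0, 0],
    [2.4, 0, 0, 0],
    [2.4, 0, 0, 0],
    [2.4, 0, 0, 0],
    [2.4, 0, 0, 0],
    [0, 0, 0, 0],
    [0, 0, 0, 0],
  ],
)

```text
t: 4.35
ee_pos: [0.5634, 0.0883, 0.0893]
tcp_rot: [-0.14, 0.694, -0.139, -0.693]
contact_force: [-0.4, -0.6, -0.1]
width: 0.0
```

```bash
python3 st.py mains .065; python3 - <<'E'
from rig import imaging
import cv2
for n,a,b in(("top",200,205),("side",180,230)):
    t=imaging.snapshot(n)["frame"][a:a+150,b:b+190];cv2.imwrite(f"pics/{n}1.png",cv2.resize(t,None,fx=4,fy=4,interpolation=cv2.INTER_CUBIC))
E
```

```text
mains t 4.35 pos [0.5634 0.0883 0.0893] F [-0.4 -0.6 -0.1] w 0.0
target [0.5623 0.0884 0.065 ] tool shift cm [2.43 0.03 0.11]
zdir [-0.9223  0.3866 -0.0014] xdir [ 0.0015  0.     -1.    ] spin needed -0.0002 q [ 0.14  0.44  1.77 -0.    0.93  2.1 ]
```

View pics/side1.png

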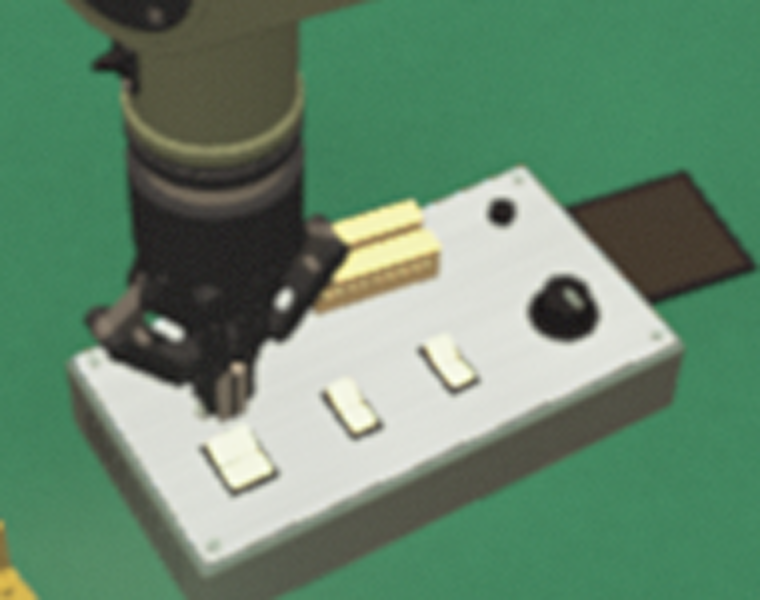

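View pics/top1.png

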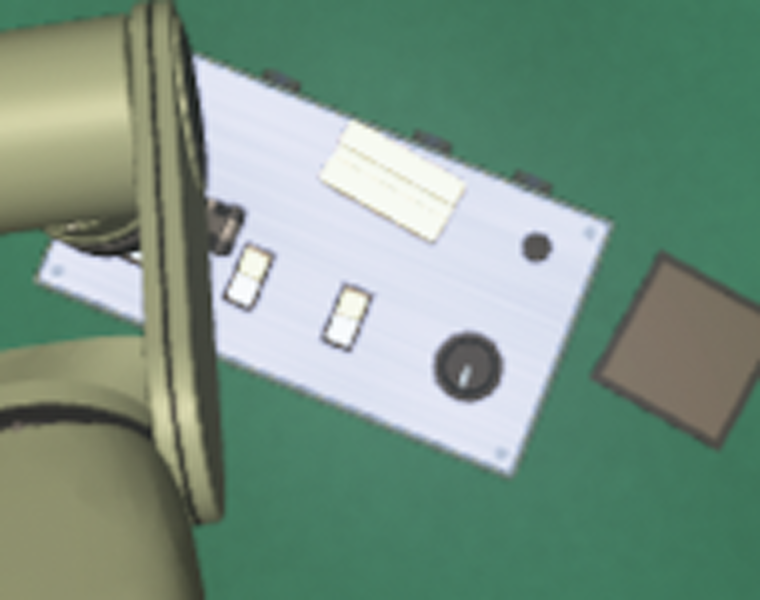

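The side view shows the shut fingertips at crop (228,412), about 20 mm above and lined up with the raised end of the mains rocker at (235,437). The top view shows all clearances are fine. Pressing now.

Request:
servo_tool(
  plan=[
    [0.8, 0.03, 0.11, 0],
    [0.5, 0, 0, 0],
    [0.3, 0, 0, 0],
    [0.3, 0, 0, 0],
    [0.2, 0, 0, 0],
    [0.2, 0, 0, 0],
    [0.15, 0, 0, 0],
    [0, 0, 0, 0],
  ],
)

```text
t: 5.45
ee_pos: [0.5617, 0.0892, 0.0646]
tcp_rot: [-0.139, 0.693, -0.139, -0.693]
contact_force: [-1.4, -0.5, 7.1]
width: -0.0
```

```bash
python3 st.py mains .065; python3 - <<'E'
from rig import imaging
import cv2
for n,a,b in(("side",180,230),):
    t=imaging.snapshot(n)["frame"][a:a+150,b:b+190];cv2.imwrite(f"pics/{n}2.png",cv2.resize(t,None,fx=4,fy=4,interpolation=cv2.INTER_CUBIC))
E
```

```text
mains t 5.45 pos [0.5617 0.0892 0.0646] F [-1.4 -0.5  7.1] w -0.0
target [0.5623 0.0884 0.065 ] tool shift cm [-0.04  0.04 -0.08]
zdir [-9.225e-01  3.860e-01 -1.000e-04] xdir [ 1.e-04  1.e-04 -1.e+00] spin needed 0.0005 q [0.14 0.46 1.8  0.   0.87 2.1 ]
```

View pics/side2.png

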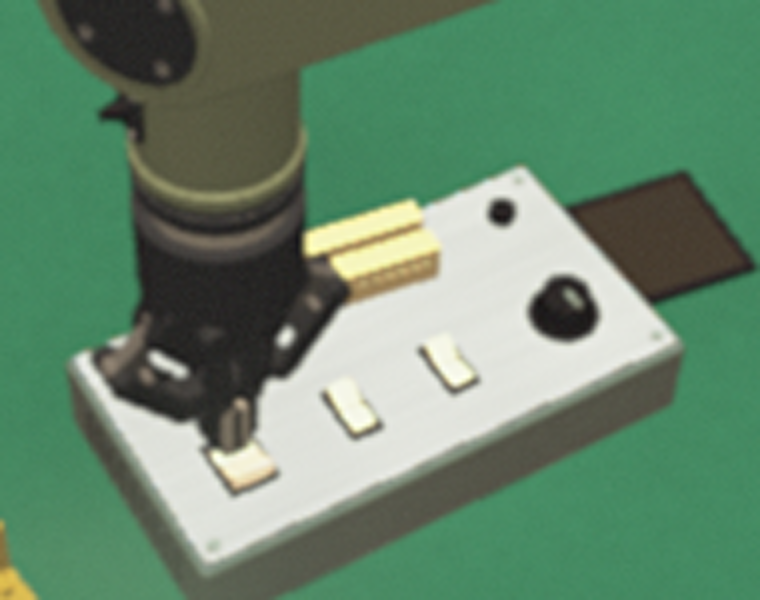

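The front half of the mains rocker has changed shade and stands up at (245,468). With the tip at 64.6 mm and 7 N, it has gone over. Lift, check, and move over the fan.

Request:
servo_tool(
  plan=[
    [-0.5, 0, 0, 0],
    [-1.2, 0, 0, 0],
    [-1.3, 0, 0, 0],
    [0, 2, 0, 0],
    [0, 2.2, 0, 0],
    [0, 2.1, 0, 0],
    [0, 0, 0, 0],
    [0, 0, 0, 0],
  ],
)

```text
t: 6.5
ee_pos: [0.5376, 0.0307, 0.0938]
tcp_rot: [-0.14, 0.693, -0.139, -0.693]
contact_force: [-0.5, 0.0, -0.6]
width: -0.001
```

```bash
python3 st.py fan .065; python3 - <<'E'
from rig import imaging
import cv2
for n,a,b in(("side",180,230),):
    t=imaging.snapshot(n)["frame"][a:a+150,b:b+190];cv2.imwrite(f"pics/{n}3.png",cv2.resize(t,None,fx=4,fy=4,interpolation=cv2.INTER_CUBIC))
E
```

```text
fan t 6.5 pos [0.5376 0.0307 0.0938] F [-0.5  0.  -0.6] w -0.001
target [0.538  0.0303 0.065 ] tool shift cm [ 2.88  0.02 -0.05]
zdir [-9.222e-01  3.868e-01 -1.000e-04] xdir [ 2.e-04  2.e-04 -1.e+00] spin needed -0.0004 q [0.04 0.39 1.84 0.   0.91 2.  ]
```

View pics/side3.png

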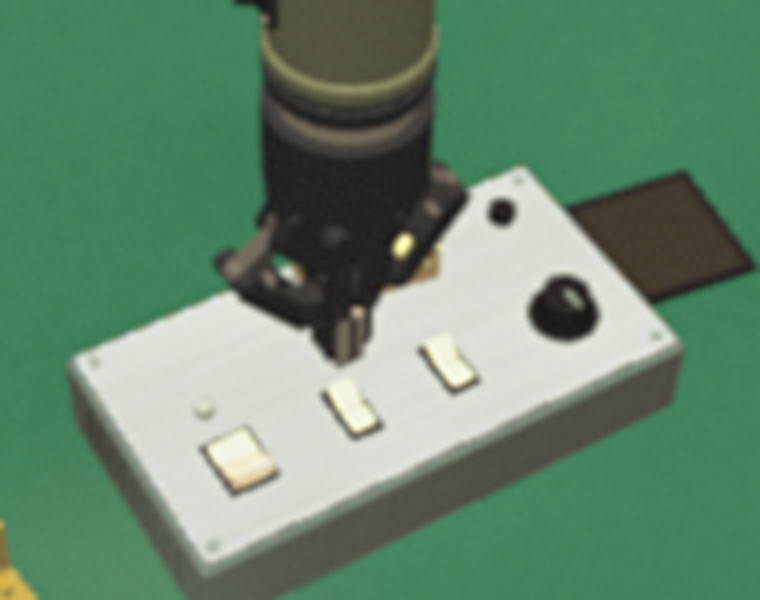

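The mains rocker is on: its front edge stands up at (260,478). The unit hasn't moved, with the panel corner still at (680,347). The tip is over the fan's raised end.

Request:
servo_tool(
  plan=[
    [1.1, 0.02, -0.05, 0],
    [0.7, 0, 0, 0],
    [0.3, 0, 0, 0],
    [0.3, 0, 0, 0],
    [0.2, 0, 0, 0],
    [0.2, 0, 0, 0],
    [0.15, 0, 0, 0],
    [0, 0, 0, 0],
    [0, 0, 0, 0],
  ],
)

```text
t: 7.68
ee_pos: [0.5378, 0.0306, 0.0646]
tcp_rot: [0.139, -0.693, 0.139, 0.693]
contact_force: [-1.9, 0.1, 4.3]
width: 0.002
```

Request:
servo_tool(
  plan=[
    [-0.5, 0, 0, 0],
    [-1.2, 0, 0, 0],
    [-1.3, 0, 0, 0],
    [0, 1.9, 0, 0],
    [0, 1.9, 0, 0],
    [0, 1.9, 0, 0],
    [0, 0, 0, 0],
    [0, 0, 0, 0],
  ],
)

```text
t: 8.68
ee_pos: [0.516, -0.0222, 0.0942]
tcp_rot: [-0.14, 0.693, -0.139, -0.693]
contact_force: [0.0, 0.1, 0.7]
width: 0.001
```

```bash
python3 st.py lamp .065; python3 - <<'E'
from rig import imaging
import cv2
for n,a,b in(("side",180,230),):
    t=imaging.snapshot(n)["frame"][a:a+150,b:b+190];cv2.imwrite(f"pics/{n}4.png",cv2.resize(t,None,fx=4,fy=4,interpolation=cv2.INTER_CUBIC))
E
```

```text
lamp t 8.675 pos [ 0.516  -0.0222  0.0942] F [0.  0.1 0.7] w 0.001
target [ 0.516  -0.0222  0.065 ] tool shift cm [2.92 0.   0.  ]
zdir [-9.222e-01  3.867e-01 -1.000e-04] xdir [ 2.e-04  2.e-04 -1.e+00] spin needed -0.0003 q [-0.07  0.36  1.89  0.    0.89  1.9 ]
```

View pics/side4.png

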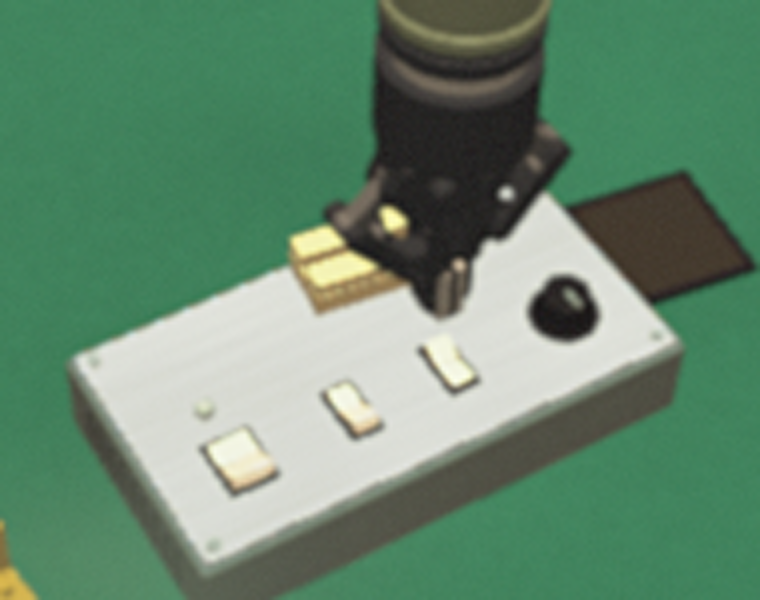

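The fan is on, with its front half shaded at (362,422), and the mains is still on. The lamp is next.

Request:
servo_tool(
  plan=[
    [1.1, 0, 0, 0],
    [0.7, 0, 0, 0],
    [0.3, 0, 0, 0],
    [0.3, 0, 0, 0],
    [0.2, 0, 0, 0],
    [0.2, 0, 0, 0],
    [0.18, 0, 0, 0],
    [0, 0, 0, 0],
    [0, 0, 0, 0],
  ],
)

```text
t: 9.85
ee_pos: [0.5158, -0.022, 0.0646]
tcp_rot: [0.139, -0.693, 0.139, 0.693]
contact_force: [-0.4, 1.3, 2.8]
width: 0.001
```

Request:
servo_tool(
  plan=[
    [-0.5, 0, 0, 0],
    [-1.5, 0, 0, 0],
    [-2.5, 0, 0, 0],
    [-3, 0, 0, 0],
    [-3, 0, 0, 0],
    [-3, 0, 0, 0],
    [-3, 0, 0, 0],
    [0, 0, 0, 0],
    [0, 0, 0, 0],
  ],
)

```text
t: 10.98
ee_pos: [0.5153, -0.0219, 0.2292]
tcp_rot: [0.139, -0.693, 0.139, 0.694]
contact_force: [-0.7, 0.1, -1.6]
width: -0.0
```

```bash
python3 - <<'E'
from rig import imaging
import cv2
for n,a,b in(("side",180,230),):
    f=imaging.snapshot(n)["frame"];cv2.imwrite("pics/side5f.png",f);t=f[a:a+150,b:b+190];cv2.imwrite(f"pics/{n}5.png",cv2.resize(t,None,fx=4,fy=4,interpolation=cv2.INTER_CUBIC))
o=cv2.imread("pics/side0.png")
# still objects: image shift by template matching
for k,(x,y,w,h) in dict(bracket=(212,305,38,45),knob=(355,240,48,45),corner=(255,290,50,45),slide=(395,220,28,35),block=(298,228,45,30),housing=(408,100,75,90)).items():
    m=cv2.matchTemplate(f,o[y:y+h,x:x+w],cv2.TM_CCOEFF_NORMED);_,v,_,l=cv2.minMaxLoc(m);print(k,l[0]-x,l[1]-y,round(v,3))
E
```

```text
bracket 0 0 0.999
knob 0 0 1.0
corner 0 0 0.994
slide 0 0 0.997
block 0 0 1.0
housing 0 0 0.999
```

View pics/side5.png

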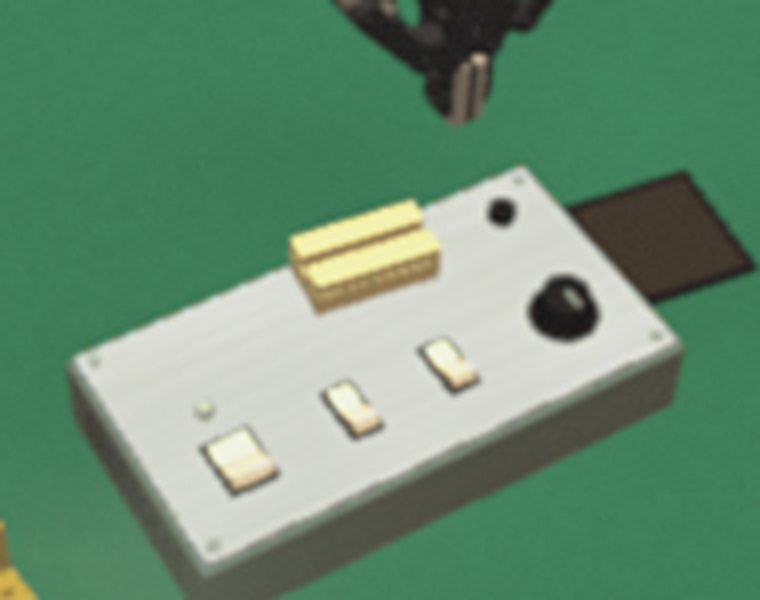

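All three rockers show the raised, shaded front half at (260,475), (365,422) and (460,378). The arm is clear and nothing else has moved.

```bash
python3 -c "
from rig import order,r
print(order.job_done(), r.sense()['t'])"
```

```text
the job is handed in; nothing more can be done
the job is handed in; nothing more can be done
```

I pressed the mains, fan and lamp rockers over to on, in that order, with the shut fingertips on each raised back end. I then lifted the arm about 16 cm clear and handed the job in at about 11 s. No verdict was reported.

- **Rockers:** after each press the side camera showed that rocker tipped over. The final picture shows all three on. Each press ended with the tip 64.6 mm above the shelf, and the forces read at the end of the presses were 2.8 to 7.1 N.
- **Everything else:** matching the final picture against the starting one showed no pixel shift for the unit's corner, knob, block, slide, bracket or housing. The dimmer's pointer mark is unchanged.
- **Measurement disagreements:** the two cameras differed by about 3 mm on where the unit stood in y, so I used the joint fit. The panel corners fitted 1 to 3 pixels off. The rocker centres fitted within 1 pixel.

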